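# Clear the caddy and release the hold-down arm of the leather jig

### The job

The yellow dye caddy stands in the way of the spring latch on the leather-painting jig: carry it upright to the hook stand and hang it there by its handle. Then pull the jig's red latch tab sideways, away from the blue arm, against its spring, lift the arm's coupler off the steel ball until it is about 8 cm higher than it was, and finish while still holding the arm up there; do not put it down or let go. Leave the caddy hanging on the hook and do not shift the paint jars.

Things in the scene. Friction and masses are not known exactly. Their poses are not given: they have to be found in the camera images.
- caddy: loose yellow open tray, 85 mm (its x) by 130 mm (its y) by 55 mm tall, about 0.16 kg, with two dye bottles fixed inside (tops 64 mm up) and a rigid handle: two steel legs at its y ends carry a wooden bar along its y. Origin at the centre of its underside, z up
- bail (a point): centre of the caddy's wooden handle bar, 130 mm above its underside. The bar is 10 by 10 mm in section and 130 mm long along the caddy's y; the legs (6 mm thick) leave 118 mm free between them, and below the bar there is 61 mm free over the bottles. The bar can be pinched off-centre, to leave its middle for the hook; pinched 36 mm off-centre it hangs nearly level only from a firm grip
- hook_stand: fixed steel stand: foot 140 mm across and 15 mm thick, a 14 mm post 178 mm tall with nothing above it, and a two-pronged hook (two parallel 8 mm wires, 24 mm over both, joined at the tip) reaching from the post along the stand's -x. Origin under the post, z up. The stand is yawed: its -x points roughly towards the robot
- hook_seat (a point): midway between the tops of the two wires in the hook's level trough, 100 mm from the post along the stand's -x and 169 mm up. The trough is about 40 mm long along x; beyond it they turn up, its tip 135 mm from the post and 199 mm up; on the post's side they step up 10 mm. A bar hung here lies level across both wires, along the stand's y. The hook enters a handle from the tip's side, level, with the bar over the tip and the tray below the wires (their underside is 161 mm up)
- jig: fixed hold-down jig for painting leather: a grey base plate 330 by 100 by 12 mm, a 30 mm steel ball on a stud (ball centre 60 mm up) and a blue arm hinged at the other end. Origin on the table under the ball, z up; the arm runs from the ball along the jig's -x to its hinge, 240 mm away and 80 mm up, whose axis is the jig's y. The latch is on the +y side. The arm's top is 90 mm up when seated (96 mm at the coupler's cap)
- swing_arm: the blue hinged arm with its coupler, a 56 by 50 mm head that caps the ball, and the red latch. Origin at the point of the coupler that is the ball's centre when seated (60 mm up); x and y as the jig's when seated. It turns about its hinge, 240 mm along its own -x and 20 mm above its origin, axis along its y, up to 0.7 rad. About 0.5 kg with the latch, it falls back when let go. A tooth of the latch under the ball's flange locks it until the latch is drawn
- latch_tab (a point): grip point in the middle of the red latch tab, 15 mm below the tab's top. The tab is an upright plate 12 mm thick (jig's y), 28 mm wide (jig's x), carried by the coupler and rising with the arm; seated, with the latch in, this point is 40 mm from the ball towards the jig's +y and 125 mm up. Pinch it across its thickness from above, pull along the jig's +y, and lift the arm by it
- latch (a joint): travel of the latch (m): 0 in (locked), grows as it is pulled along the jig's +y, up to 0.020. The tooth is free of the ball from 0.006 on. The spring pulls back with 4.5 N at 0 and 10.5 N at 0.020
- jar_red: loose red paint jar, 42 mm across and 63 mm tall, black cap; origin at the centre of its underside; a bystander, not to be shifted
- jar_white: loose white paint jar, 42 mm across and 63 mm tall, black cap; origin at the centre of its underside; a bystander, not to be shifted
- jar_green: loose green paint jar, 42 mm across and 63 mm tall, black cap; origin at the centre of its underside; a bystander, not to be shifted
- jar_black: loose black paint jar, 42 mm across and 63 mm tall, black cap; origin at the centre of its underside; a bystander, not to be shifted
Mind the look-alikes: they are no part of the job. Several things look just like the caddy: the one meant starts farthest to the robot's right.

How it is judged (in metres and radians):
On the way, in this order (a step that is already met when the one before it is completed fails the run):
1. the caddy hangs by its handle on the hook, let go (x of bail in the frame of hook_stand between -0.135 and -0.07 m and y of bail in the frame of hook_stand between -0.04 and 0.04 m and height (world z) of bail between 0.16 and 0.195 m and angle between caddy's own z axis and vertical below 0.4 rad and contact force between caddy and hook_stand above 0.5 N and contact force between caddy and the fingers below 0.1 N), for 0.3 s.
2. the latch is drawn while the arm is still seated on the ball (value of joint latch above 0.004 m and z of swing_arm in the frame of jig below 0.067 m), for 0.05 s.
At the end, for the whole second after the job is handed in: Coupler held still (under 20 mm/s) 65 mm or more above its seat, fingers pressing on the arm or latch with over 1 N, no caddy or jar propping it; the caddy hangs still by its handle in the hook's trough, within 0.4 rad of upright, untouched by the fingers (all of step 1 and z of swing_arm in the frame of jig above 0.125 m and linear speed of swing_arm below 0.02 m/s and contact force between swing_arm and the fingers above 1 N and contact force between swing_arm and caddy below 0.3 N and contact force between swing_arm and jar_red below 0.3 N and contact force between swing_arm and jar_white below 0.3 N and contact force between swing_arm and jar_green below 0.3 N and contact force between swing_arm and jar_black below 0.3 N and linear speed of caddy below 0.08 m/s); the arm keeps its last pose, push and grip.
It fails at once if the caddy is tipped over (more than 0.9 rad) (angle between caddy's own z axis and vertical above 0.9 rad).
It fails at once if a paint jar is shifted more than 40 mm (distance of any of jar_red, jar_white, jar_green, jar_black from where it was at the start of the episode above 0.04 m).
It also fails if it takes over 58 s, if anything falls off the work surface, if the arm or the gripper's body presses on something with over 40 N, if the wrist force passes 120 N, or if a joint passes its speed limit or range.

### The arm

A 7-joint arm with a two-finger parallel gripper is mounted at the origin on the work surface. World frame = base frame: x ahead of the robot, y to its left, z up, the work surface at z = 0. Lengths are in mm, angles in rad, forces in N, time in s.
With the tool pointing down it reaches from about 400 to 925 mm from the base axis. Payload 4.1 kg.
Tool frame: the origin (TCP) lies where the fingers leave the gripper's body, on its centre line; the fingertips stand 73 mm ahead of it and the grasp point (between the pads) lies 54 mm ahead of it (pinch_z is the distance from the TCP to the grasp point, in mm); z points along the fingers, y is the line along which they close (so a half turn about z gives the same grasp; the last joint's range is limited). The gripper opens to 85 mm and grips with 20 to 120 N. Pads are 22 mm wide; open, the fingers measure 114 mm over their backs; the gripper's body (76 mm by 85 mm) begins 54 mm behind the grasp point. The pads swing forward as they close: fully open they stand 13 mm farther back than shut.
Start: joints at [-1.356, 0.398, 0.045, 1.537, -0.019, 1.207, -0.051], TCP at [200.615, 618.293, 303.947] pointing down, gripper open.
Joint ranges: [-2.82, 2.82], [-0.49, 2.23], [-1.37, 1.46], [0, 2.46], [-1.36, 4.5], [0.23, 2], [-2.94, 2.94]. Speed limits (rad/s): [2.57, 2.57, 3.14, 3.14, 3.14, 3.14, 3.14].

### API

Orientations are given as [roll, pitch, yaw] about the fixed x, y, z axes, in that order (R = Rz(yaw) Ry(pitch) Rx(roll)).
In Python, from bench import * gives the robot as it stands. Calls block until the motion is done:
- move_to(position, orientation): joint-space move of the TCP to a pose.
- move_l(position, orientation=None, vel=150, max_force=None): straight line of the TCP; orientation=None keeps the orientation; vel is the mean speed in mm/s. With max_force (N) it stops when the force on the tool has changed by that much, and returns True; else False.
- movej(angles): joint-space move.
- ungrasp() and clamp(): open the fingers fully, or close them until they stop; the grip force is fixed at half the most.
- wait(seconds).
- ik(position, orientation): joint angles nearest the present ones, or None.
- observe(): the state.
- snapshot(name): name is "side" or "top" or "wrist"; returns (picture, depth): 400x640x3 uint8, blue, green, red; 400x640 float32, mm along the optical axis (not along the pixel's ray), 0 where there is no reading.
- camera_params(name): a dict with "fx", "fy", "cx", "cy" (pixels), "R" (3x3) and "t" (3): a world point X has camera coordinates R X + t. Camera axes: x right, y down, z forward; pixel columns grow to the right and rows downward; lengths in mm; the calibration is good to about 2 mm. A picture is of the moment at which its call begins: read the wrist's pose just before it. camera_params takes no time and is no camera call; for the wrist camera it gives the pose at the moment of the call.
A pose or a line that the arm cannot do raises MotionError and nothing moves.
- finish_job(): hands the job in; it is judged then, once.
Trained networks look in the newest picture that a camera, given by its name, has taken for a name from the list of things; names that differ only in an ending like _2 or _b are one class to them, and where a whole thing is asked for, a point or a joint stands for the part that bears it (a point fixed in the world has none). Each returns a list of dicts, best first, with "confidence" (0 to 1); they miss things now and then, are a little off and sometimes report something else, mostly with a low value. They report only what shows in the picture. A call takes as long as a camera call. They do not tell look-alikes from the thing itself.
- masks_of(thing, camera): "pixels" (400x640 bool, what is visible of it) and "rect" ([left, top, right, bottom] in pixels, round what is visible of it).
The state is a dict: "t": time; "joints": joint angles; "joint_vel": joint speeds; "tau": joint torques, N m; "tool_pos": TCP position; "orientation": TCP orientation; "wrist_force": force on the tool from outside, world axes, zero at the start; "wrist_torque": the same for the moment, N m; "finger_gap": finger opening in mm; "grip_force": force on a finger pad.
Only numpy, scipy, OpenCV 4.12 (cv2) and the standard library are available. Lean on these libraries where they do the work, as an engineer would, in place of code of your own. Each camera call takes 0.05 s, during which the arm holds its last target. There are 200 camera calls.

## Working session

There is one attempt and no reset: what is moved stays moved. The work goes in short steps, each a Python script; the robot and the scene stay as the last script left them, time stands still between calls to the robot, and variables do not carry over. Pictures are saved under pics/ and viewed, at most 10 in all, crops included, and the job is handed in when it is done.

```bash
mkdir -p pics; ls
python3 - <<'E'
from bench import *
import cv2,numpy as np
for n in("top","side"):
    p,d=snapshot(n); cv2.imwrite(f"pics/{n}0.png",p); np.save(f"{n}0.npy",d)
    c=camera_params(n); print(n,{k:np.round(v,3).tolist() for k,v in c.items()})
    for th in("caddy","hook_stand","jig","swing_arm","latch_tab","jar_red"):
        for m in masks_of(th,n): print(th,round(m["confidence"],2),np.round(m["rect"]).tolist(),int(m["pixels"].sum()))
print(observe())
E
```

```text
pics
top {'fx': 372.001, 'fy': 372.001, 'cx': 318.991, 'cy': 196.301, 'R': [[-0.014, -1.0, 0.001], [-0.997, 0.013, -0.081], [0.081, -0.002, -0.997]], 't': [57.45, 528.99, 1174.996]}
caddy 0.92 [155.0, 142.0, 205.0, 193.0] 1397
caddy 0.69 [213.0, 272.0, 262.0, 321.0] 1438
caddy 0.61 [308.0, 204.0, 355.0, 230.0] 1175
hook_stand 0.96 [229.0, 152.0, 272.0, 206.0] 1555
jig 0.61 [352.0, 182.0, 410.0, 287.0] 3279
jig 0.49 [308.0, 201.0, 356.0, 229.0] 1181
swing_arm 0.85 [358.0, 187.0, 404.0, 275.0] 1061
latch_tab 0.64 [353.0, 193.0, 363.0, 207.0] 90
latch_tab 0.49 [453.0, 188.0, 474.0, 203.0] 245
jar_red 0.73 [280.0, 110.0, 290.0, 132.0] 134
side {'fx': 470.259, 'fy': 470.259, 'cx': 319.766, 'cy': 198.175, 'R': [[0.966, -0.258, 0.011], [-0.143, -0.571, -0.808], [0.215, 0.779, -0.589]], 't': [-486.415, 180.393, 1200.027]}
caddy 0.66 [300.0, 108.0, 338.0, 156.0] 804
caddy 0.62 [183.0, 144.0, 235.0, 207.0] 1638
caddy 0.57 [290.0, 181.0, 323.0, 252.0] 1574
swing_arm 0.86 [250.0, 216.0, 356.0, 279.0] 1981
swing_arm 0.5 [374.0, 333.0, 390.0, 370.0] 559
latch_tab 0.68 [327.0, 214.0, 337.0, 253.0] 258
jar_red 0.66 [382.0, 174.0, 400.0, 193.0] 290
{'t': 0.7, 'joints': array([-1.35599157,  0.39840139,  0.04510239,  1.53660786, -0.01866737,
        1.20690618, -0.050711  ]), 'joint_vel': array([ 0.00299832,  0.00089862, -0.00014846, -0.00101796, -0.00036276,
       -0.00050115,  0.0012211 ]), 'tau': array([-5.55194893e-04, -4.74856067e+01,  1.36261716e+00, -2.54469395e+01,
        1.16241263e-02,  8.81399137e-04, -1.30614559e-06]), 'tool_pos': array([200.62785311, 618.28414325, 303.94236164]), 'orientation': array([3.14149127e+00, 4.15906320e-05, 2.82785968e+00]), 'wrist_force': array([-0.52007866,  0.54676763, -0.36956991]), 'wrist_torque': array([ 0.02346619, -0.00350355, -0.04081141]), 'grip_force': 0.0, 'finger_gap': 85.61439508521157}
```

Run:
```python
import cv2
a=cv2.imread("pics/top0.png")[80:340,120:500]; cv2.imwrite("pics/top0c.png",cv2.resize(a,None,fx=2.1,fy=2.1,interpolation=cv2.INTER_CUBIC))
```

```text
(no output)
```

View pics/top0c.png

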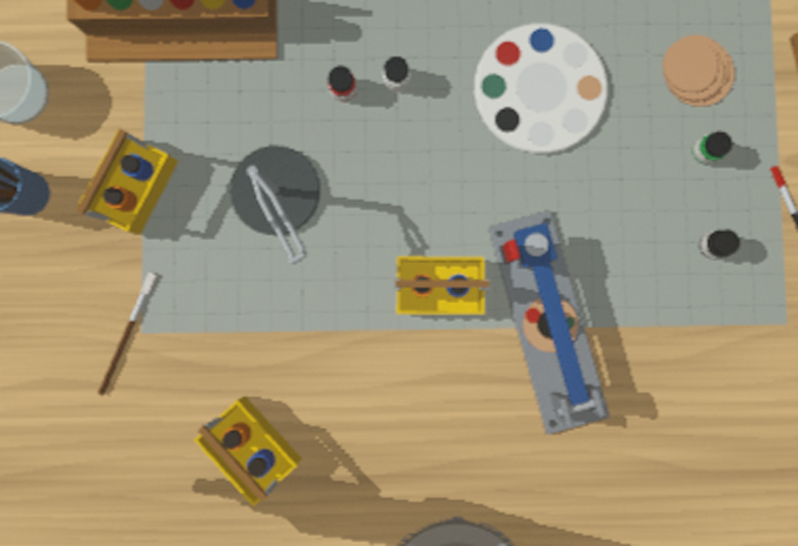

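View pics/side0.png

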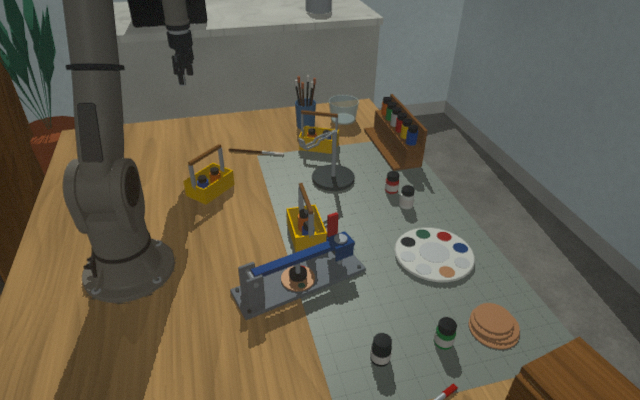

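Three caddy look-alikes show in the top picture, at px (180,167), (237,296) and (331,217). The picture's right is the robot's right, so the one meant is (331,217), which also stands next to the red latch tab at (358,200). The stand's foot is at (251,170) and its hook tip at (262,204).

```bash
cat > h.py <<'E'
import numpy as np,cv2
def cloud(d,c):
    v,u=np.mgrid[0:400,0:640]; P=np.stack([(u-c["cx"])/c["fx"]*d,(v-c["cy"])/c["fy"]*d,d],-1)
    X=(P-np.asarray(c["t"]))@np.asarray(c["R"]); X[d<=0]=np.nan; return X
def line(P):
    m=P.mean(0); q=P-m; w,V=np.linalg.eigh(q[:,:2].T@q[:,:2]); a=V[:,1]; s=q[:,:2]@a
    return m,a,s.min(),s.max()
E
python3 - <<'E'
from bench import *
from h import *
np.set_printoptions(precision=1,suppress=True)
for n in("top","side"):
    c=camera_params(n); d=np.load(n+"0.npy"); X=cloud(d,c); img=cv2.imread(f"pics/{n}0.png")
    r={"top":[308,201,360,232],"side":[285,180,328,255]}[n]
    hsv=cv2.cvtColor(img,cv2.COLOR_BGR2HSV).astype(int)
    sub=np.zeros(d.shape,bool); sub[r[1]:r[3],r[0]:r[2]]=1
    m=sub&(X[...,2]>118)&(X[...,2]<145)&(X[...,1]>30+0*X[...,0])
    P=X[m]; 
    if len(P)>3:
        print(n,"bar",len(P),*line(P),"med z",np.median(P[:,2]))
    yel=sub&(hsv[...,0]>20)&(hsv[...,0]<32)&(hsv[...,1]>170)&(X[...,2]>40)&(X[...,2]<62)
    if yel.sum()>20: print("tray rim",cv2.minAreaRect(X[yel][:,:2].astype(np.float32)),yel.sum())
    # hook
    r={"top":[225,150,275,210],"side":[300,105,360,190]}[n]
    sub=np.zeros(d.shape,bool); sub[r[1]:r[3],r[0]:r[2]]=1
    for lo,hi in((10,20),(155,215)):
        m=sub&(X[...,2]>lo)&(X[...,2]<hi); P=X[m]
        if lo==10: P=P[(hsv[m][:,1]<90)]
        if len(P)>5: print("stand",lo,len(P),cv2.minEnclosingCircle(P[:,:2].astype(np.float32)),*line(P))
    # tab
    r={"top":[345,185,372,215],"side":[322,205,345,245]}[n]
    sub=np.zeros(d.shape,bool); sub[r[1]:r[3],r[0]:r[2]]=1
    m=sub&((hsv[...,0]<8)|(hsv[...,0]>172))&(hsv[...,1]>140); P=X[m]; P=P[(P[:,2]>60)&(P[:,2]<160)]
    print("tab",len(P),P.min(0),P.max(0),"top",P[P[:,2]>130].mean(0) if (P[:,2]>130).any() else None)
    r={"top":[350,180,412,290],"side":[225,205,375,320]}[n]
    sub=np.zeros(d.shape,bool); sub[r[1]:r[3],r[0]:r[2]]=1
    m=sub&(hsv[...,0]>105)&(hsv[...,0]<120)&(hsv[...,1]>150)&(X[...,2]>82)&(X[...,2]<105); P=X[m]
    print("arm",len(P),*line(P),cv2.minAreaRect(P[:,:2].astype(np.float32)))
    m=sub&(X[...,2]>4)&(X[...,2]<18)&(hsv[...,1]<90); P=X[m]; print("base",cv2.minAreaRect(P[:,:2].astype(np.float32)))
    for j in("red","white","green","black"):
        for q in masks_of("jar_"+j,n)[:2]:
            Q=X[q["pixels"]]; Q=Q[Q[:,2]>50]
            if len(Q): print(j,round(q["confidence"],2),Q.mean(0))
E
```

```text
top bar 78 [467.5  57.7 133.2] [-0.  1.] -26.84875898493217 25.86705996651612 med z 133.18066144424003
tray rim ((468.115966796875, 19.76251220703125), (124.64631652832031, 81.38542938232422), 88.84013366699219) 124
stand 10 1136 ((618.858642578125, 273.8061218261719), 69.86998748779297) [620.6 272.2  13.9] [-0.3  0.9] -66.86711225966248 71.28191975139822
stand 155 293 ((561.2125244140625, 242.72454833984375), 72.63496398925781) [559.5 242.1 175.1] [-0.9 -0.5] -74.32865767225505 70.69453702608395
tab 56 [497.9 -96.4  64.8] [528.3 -71.1 143.7] top [511.5 -78.2 140. ]
arm 101 [ 453.9 -135.7   88.7] [-1.  -0.3] -96.2851452080186 97.93399660980941 ((454.9662780761719, -140.99485778808594), (194.52493286132812, 38.7085075378418), 18.011547088623047)
base ((411.07916259765625, -149.65956115722656), (192.8367462158203, 341.0194091796875), 88.1955337524414)
red 0.73 [775.6 165.6  60.6]
white 0.65 [790.3  83.5  61.9]
green 0.78 [ 671.7 -398.9   60.5]
black 0.46 [ 523.8 -403.    60.5]
side bar 58 [466.   56.7 132. ] [0. 1.] -26.321528956153145 27.904480601481225 med z 133.32239029824592
tray rim ((466.6806640625, 16.19597625732422), (136.02896118164062, 85.97728729248047), 88.97338104248047) 357
stand 10 803 ((705.8333740234375, 428.8161315917969), 255.6254425048828) [625.9 290.2  13.9] [0.3 0.9] -95.60091779632863 409.44697450484693
stand 155 242 ((561.4012451171875, 237.25991821289062), 73.3557357788086) [558.5 235.2 173.5] [-0.9 -0.5] -76.90098339885421 69.79522778549517
tab 202 [498.4 -93.4  77.5] [525.2 -78.4 143.9] top [510.9 -86.4 137.9]
arm 505 [ 409.6 -151.1   89.2] [-1.  -0.2] -143.1546471605581 114.62052406561328 ((424.13720703125, -151.6053466796875), (257.178955078125, 42.017662048339844), 16.481548309326172)
base ((453.698486328125, -63.458984375), (459.7127685546875, 344.1903076171875), 69.82161712646484)
red 0.66 [776.9 157.5  59.5]
green 0.8 [ 670.4 -408.4   61. ]
black 0.9 [ 522.2 -412.4   60.8]
```

Run:
```python
import cv2
a=cv2.imread("pics/top0.png")[140:240,220:420]; cv2.imwrite("pics/top0d.png",cv2.resize(a,None,fx=4,fy=4,interpolation=cv2.INTER_CUBIC))
```

```text
(no output)
```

View pics/top0d.png

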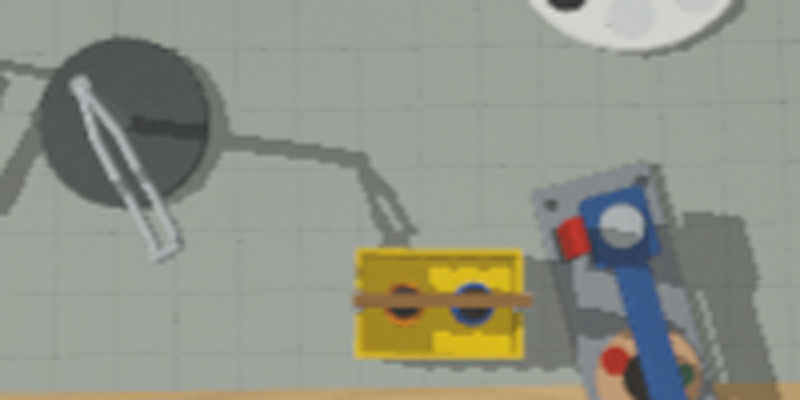

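The enlarged crop confirms it: the caddy at (331,217), beside the red tab at (358,200), is the rightmost. Next I'll take closer views with the wrist camera.

Run:
```python
from bench import *
from h import *
np.set_printoptions(precision=3,suppress=True)
c=camera_params("wrist"); R=np.asarray(c["R"]); o=observe()
C=-R.T@np.asarray(c["t"]); print("cam centre",C,"tcp",o["tool_pos"],"fx",c["fx"],"fwd",R[2],"right",R[0])
for k,(p,y) in enumerate([((400,30,420),np.pi/2),((470,240,440),np.pi/2),((440,-80,400),np.pi/2)]):
    best=None
    for yy in(y,y-np.pi):
        q=ik(p,[np.pi,0,yy])
        if q is not None and (best is None or abs(q[6])<abs(best[1][6])): best=(yy,q)
    print(p,best)
```

```text
cam centre [122.071 643.692 373.608] tcp [200.64  618.285 303.96 ] fx 344.4517608595224 fwd [ 0.305 -0.099 -0.947] right [0.309 0.951 0.   ]
(400, 30, 420) (1.5707963267948966, array([-1.   , -0.221,  0.684,  1.907,  0.141,  1.408, -0.351]))
(470, 240, 440) (1.5707963267948966, array([-1.019,  0.11 ,  0.518,  1.628, -0.055,  1.418, -0.495]))
(440, -80, 400) (1.5707963267948966, array([-1.006, -0.125,  1.008,  1.865,  0.109,  1.345, -0.026]))
```

Run:
```python
from bench import *
from h import *
np.set_printoptions(precision=1,suppress=True)
def shot(k):
    wait(0.3); c=camera_params("wrist"); p,d=snapshot("wrist"); cv2.imwrite(f"pics/{k}.png",p); np.savez(f"{k}.npz",d=d,img=p,X=cloud(d,c),fx=c["fx"],fy=c["fy"],cx=c["cx"],cy=c["cy"],R=c["R"],t=c["t"])
    for th in("caddy","hook_stand","swing_arm","latch_tab"):
        for m in masks_of(th,"wrist"): 
            X=cloud(d,c)[m["pixels"]]; print(k,th,round(m["confidence"],2),np.round(m["rect"]),np.nanmedian(X,0))
move_to((540,270,430),[np.pi,0,np.pi/2]); shot("w_hook")
move_to((450,0,400),[np.pi,0,np.pi/2]); shot("w_cad")
print(observe()["t"])
a=np.vstack([cv2.imread("pics/w_hook.png"),cv2.imread("pics/w_cad.png")]); cv2.imwrite("pics/w2.png",cv2.resize(a,None,fx=.75,fy=.75))
```

```text
w_hook caddy 0.82 [240. 269. 298. 388.] [470.6  25.1  44.5]
w_hook caddy 0.72 [  0.  68. 147. 185.] [235.1 305.8  47.6]
w_hook hook_stand 0.83 [269.  98. 422. 260.] [603.3 271.1  15.2]
w_hook swing_arm 0.87 [227. 361. 320. 400.] [505.  -92.7  48.7]
w_hook latch_tab 0.66 [288. 362. 311. 391.] [513.7 -75.9  63.5]
w_cad caddy 0.55 [293.  91. 368. 223.] [464.1  17.9  24.8]
w_cad swing_arm 0.83 [216. 214. 403. 310.] [ 464.  -134.5   89.4]
w_cad latch_tab 0.82 [352. 215. 389. 261.] [511.1 -76.9 109.9]
5.125
```

View pics/w2.png

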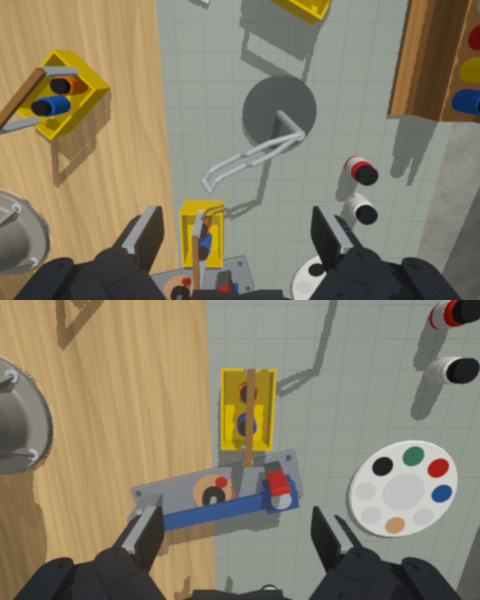

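The upper picture shows the hook, with its post top near (400,180) and tip near (277,250) in the full-size image. The lower shows the caddy bar from (335,92) to (331,220) and the red tab at (370,238).

Run:
```python
from h import *
np.set_printoptions(precision=1,suppress=True)
def box(X,r):
    s=np.zeros(X.shape[:2],bool); s[r[1]:r[3],r[0]:r[2]]=1; return s
w=np.load("w_cad.npz"); X=w["X"]; hsv=cv2.cvtColor(w["img"],cv2.COLOR_BGR2HSV).astype(int)
m=box(X,[318,85,350,226])&(X[...,2]>125)&(X[...,2]<145); P=X[m]; mm,a,l,h=line(P)
ends=mm[:2]+np.outer([l,h],a); print("bar w",len(P),mm,a,ends,"mid",ends.mean(0))
m=box(X,[285,85,372,205])&(hsv[...,0]>18)&(hsv[...,0]<34)&(hsv[...,1]>150)&(X[...,2]>48)&(X[...,2]<62); print("rim",cv2.minAreaRect(X[m][:,:2].astype(np.float32)),m.sum())
red=((hsv[...,0]<8)|(hsv[...,0]>172))&(hsv[...,1]>140)
m=box(X,[345,205,395,265])&red; P=X[m]; T=P[P[:,2]>136]; print("tab top",len(T),T.mean(0),cv2.minAreaRect(T[:,:2].astype(np.float32)),P.max(0),P.min(0))
m=box(X,[200,205,410,315])&(hsv[...,0]>100)&(hsv[...,0]<122)&(hsv[...,1]>130)&(X[...,2]>84)&(X[...,2]<93); P=X[m]; print("arm top",len(P),*line(P),cv2.minAreaRect(P[:,:2].astype(np.float32)))
m=box(X,[160,190,410,315])&(X[...,2]>8)&(X[...,2]<16)&(hsv[...,1]<90); P=X[m]; print("base",len(P),cv2.minAreaRect(P[:,:2].astype(np.float32)))
w=np.load("w_hook.npz"); X=w["X"]; hsv=cv2.cvtColor(w["img"],cv2.COLOR_BGR2HSV).astype(int)
b=box(X,[255,90,430,270])
for nm,lo,hi in(("foot",11,19),("wires",158,215),("tip",188,215),("posttop",176,190)):
    P=X[b&(X[...,2]>lo)&(X[...,2]<hi)]; mm,a,l,h=line(P); print(nm,len(P),mm,a,l,h,"yaw",np.degrees(np.arctan2(a[1],a[0])),cv2.minEnclosingCircle(P[:,:2].astype(np.float32)))
t=np.load("top0.npy")
from bench import camera_params
X=cloud(t,camera_params("top")); b=box(X,[225,150,275,210])
P=X[b&(X[...,2]>158)&(X[...,2]<215)]; mm,a,l,h=line(P); e=mm[:2]+np.outer([l,h],a);print("top wires",mm,a,"yaw",np.degrees(np.arctan2(a[1],a[0])),e)
b=box(X,[305,195,365,235]); P=X[b&(X[...,2]>125)&(X[...,2]<145)]; mm,a,l,h=line(P[P[:,1]>-60]); print("top bar",mm,a,mm[:2]+np.outer([l,h],a))
```

```text
bar w 1394 [466.7  21.5 134.4] [0. 1.] [[465.4 -47.2]
 [467.8  82.2]] mid [466.6  17.5]
rim ((466.70941162109375, 17.385540008544922), (129.5518035888672, 84.2756118774414), 88.8158187866211) 1171
tab top 266 [511.  -79.7 140.7] ((511.30224609375, -80.689697265625), (26.91533660888672, 10.758955955505371), 14.06962776184082) [nan nan nan] [nan nan nan]
arm top 2743 [ 424.9 -143.2   89.3] [-1.  -0.2] -125.6443119312125 103.78286135050759 ((435.65692138671875, -141.43014526367188), (229.5550079345703, 46.91038513183594), 14.635144233703613)
base 6261 ((410.873046875, -148.19009399414062), (329.15985107421875, 99.4305419921875), 14.362348556518555)
foot 6503 [616.5 281.2  14.6] [-0.9 -0.3] -69.07964521704007 69.77505016386597 yaw -160.8099156352869 ((619.493408203125, 271.6462707519531), 69.92000579833984)
wires 2475 [557.7 240.  176.4] [-0.9 -0.5] -76.42147102242888 69.18858941684337 yaw -151.92225981818976 ((559.7052612304688, 243.75328063964844), 72.932373046875)
tip 230 [501.1 210.  196.2] [-0.5  0.9] -12.764136508223732 10.861777095736699 yaw 118.52167740438384 ((500.828857421875, 208.82449340820312), 11.814105987548828)
posttop 1251 [580.7 251.7 178.5] [-0.9 -0.5] -50.62633045655461 91.06504062345641 yaw -152.51317215161404 ((560.7640380859375, 245.99366760253906), 71.03662872314453)
top wires [559.3 242.  175.1] [-0.9 -0.5] yaw -151.7453469772895 [[625.  277.3]
 [497.2 208.6]]
top bar [466.7  23.7 133.4] [0. 1.] [[464.8 -44.6]
 [468.4  83.2]]
```

```bash
cat >> h.py <<'E'
TH=np.radians(28.2); post=np.array([619.3,272.5]); OFF=35.
def hookpose(dist,h,dy=0.,yaw=TH):
    "TCP pose with the bail dist from the post along stand -x, height h"
    b=post-dist*np.array([np.cos(TH),np.sin(TH)])+dy*np.array([-np.sin(TH),np.cos(TH)])
    g=b+OFF*np.array([-np.sin(yaw),np.cos(yaw)])
    return [g[0],g[1],h+54.],[np.pi,0,np.pi/2+yaw]
E
python3 - <<'E'
from bench import *
from h import *
np.set_printoptions(precision=1,suppress=True)
cy=-0.0185; g=np.array([466.7,17.5])+OFF*np.array([-np.sin(cy),np.cos(cy)]); o=[np.pi,0,np.pi/2+cy]
move_to([g[0],g[1],270],o); move_l([g[0],g[1],184],vel=120)
clamp(); s=observe(); print(s["finger_gap"],s["grip_force"],s["tool_pos"],s["wrist_force"])
move_l([g[0],g[1],269],vel=80)
p,oo=hookpose(220,215); move_l(p,oo,vel=120)
wait(.5); s=observe(); print(s["t"],s["finger_gap"],s["grip_force"],s["tool_pos"],s["wrist_force"])
c=camera_params("wrist"); im,d=snapshot("wrist"); np.savez("w_st.npz",img=im,X=cloud(d,c)); 
i2,d2=snapshot("side"); np.savez("s_st.npz",img=i2,X=cloud(d2,camera_params("side")))
cv2.imwrite("pics/st.png",np.vstack([cv2.resize(im,None,fx=.75,fy=.75),cv2.resize(i2[80:320,130:514],(480,300))]))
E
```

```text
8.773901167483768 58.78577470779419 [467.3  52.5 184.2] [-1.7  0.7  2.8]
10.475 8.489827294420309 58.38578939437866 [408.9 199.4 269. ] [-0.4  0.2 -1.6]
```

View pics/st.png

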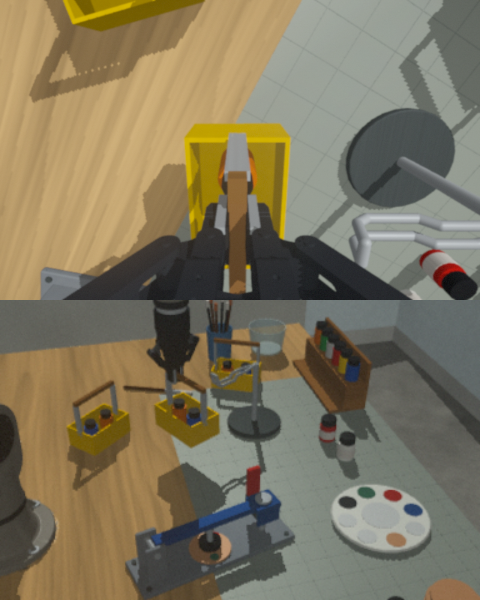

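The caddy is held at the standoff with the bar in the fingers: wrist view bar at (235,230) in the composite, side view caddy at (187,415). Next I'll check how level it hangs.

Run:
```python
from h import *
np.set_printoptions(precision=1,suppress=True)
u=np.array([-np.sin(TH),np.cos(TH)]); b=post-220*np.array([np.cos(TH),np.sin(TH)])
for f in("s_st.npz","w_st.npz"):
    w=np.load(f); X=w["X"]; hsv=cv2.cvtColor(w["img"],cv2.COLOR_BGR2HSV).astype(int)
    Q=X-np.r_[b,0]; s=Q[...,:2]@u; r=Q[...,:2]@np.array([np.cos(TH),np.sin(TH)])
    near=(abs(s)<85)&(abs(r)<60)
    yel=near&(hsv[...,0]>18)&(hsv[...,0]<34)&(hsv[...,1]>150)&(X[...,2]>60)
    for lo in range(-80,80,20):
        k=yel&(s>=lo)&(s<lo+20)
        if k.sum()>5: print(f,"s",lo,"n",k.sum(),"zmax",np.percentile(X[k][:,2],97),"r",np.percentile(r[k],[1,99]))
    wood=near&(abs(r)<15)&(X[...,2]>200)&(X[...,2]<235)&(hsv[...,0]<20)&(hsv[...,1]>70)
    for lo in range(-80,80,20):
        k=wood&(s>=lo)&(s<lo+20)
        if k.sum()>2: print("bar s",lo,k.sum(),"z",np.median(X[k][:,2]),"r",np.median(r[k]))
    print("s range wood",np.percentile(s[wood],[0,100]) if wood.any() else None, "yel",np.percentile(s[yel],[1,99]))
```

```text
s_st.npz s -80 n 375 zmax 139.0741586751498 r [-44.6  39.5]
s_st.npz s -60 n 94 zmax 138.78385467899204 r [-44.9  41.2]
s_st.npz s -40 n 86 zmax 138.57350298156734 r [-45.3  41. ]
s_st.npz s -20 n 71 zmax 138.45975386063802 r [-45.5  37.5]
s_st.npz s 0 n 103 zmax 139.84290003201477 r [-45.7  42.9]
s_st.npz s 20 n 111 zmax 140.3690008462065 r [-45.8  41.8]
s_st.npz s 40 n 129 zmax 140.55169021004295 r [-45.8  41.4]
s_st.npz s 60 n 97 zmax 139.12117665790322 r [-44.   42.2]
bar s -80 14 z 215.67561893088475 r -0.46831511627579964
bar s -60 23 z 217.5501374368451 r -4.0929059024055
bar s -40 30 z 217.7468855636942 r -3.5325835462858746
bar s -20 28 z 216.09753432593476 r -3.8517637329661545
bar s 0 26 z 217.24497778326395 r -3.4259192305983834
bar s 20 15 z 218.6758626487299 r 2.566317456367422
s range wood [-68.5  62.5] yel [-67.6  64.3]
w_st.npz s -80 n 40 zmax 139.9772847606241 r [-11.7  12. ]
w_st.npz s -60 n 47 zmax 109.99773730993607 r [-38.5  38.9]
w_st.npz s -40 n 819 zmax 139.76658924290493 r [-41.9  41.6]
w_st.npz s -20 n 1964 zmax 139.78524625493552 r [-41.8  41.6]
w_st.npz s 0 n 2050 zmax 139.93613515539647 r [-41.9  41.6]
w_st.npz s 20 n 2506 zmax 140.1276877007919 r [-41.9  41.5]
w_st.npz s 40 n 1612 zmax 140.647133229693 r [-42.1  41.7]
w_st.npz s 60 n 2975 zmax 140.37519973255985 r [-41.7  41.2]
bar s -20 367 z 219.25068309138362 r -0.12154341594342999
bar s 0 827 z 219.36248777819864 r -0.11599973700021414
bar s 20 987 z 219.49295673575642 r -0.11124277441970327
bar s 40 1275 z 219.55082011684632 r -0.48845151658354424
bar s 60 577 z 219.02566252018258 r -0.10307979077800965
s range wood [-10.6  65.8] yel [-37.7  65.7]
```

Level and centred. Insert, lower, release.

Run:
```python
from bench import *
from h import *
np.set_printoptions(precision=1,suppress=True)
p,o=hookpose(100,215); print("hit",move_l(p,o,vel=70,max_force=8)); 
s=observe(); print(s["t"],s["tool_pos"],p,s["wrist_force"])
p,o=hookpose(100,172); print("touch",move_l(p,o,vel=40,max_force=4))
s=observe(); print(s["t"],s["tool_pos"],s["wrist_force"],s["grip_force"])
i2,d2=snapshot("side"); im,d=snapshot("wrist")
cv2.imwrite("pics/hang.png",np.vstack([cv2.resize(im,None,fx=.75,fy=.75),cv2.resize(i2[90:210,240:432],(480,300),interpolation=cv2.INTER_CUBIC)]))
```

```text
hit False
12.4417 [514.4 255.9 269. ] [np.float64(514.6303780230838), np.float64(256.0905443353693), 269.0] [-0.2  0.2 -3. ]
touch True
13.4083 [514.4 256.1 227.7] [ 0.2 -0.3  5.3] 59.36920881271362
```

View pics/hang.png

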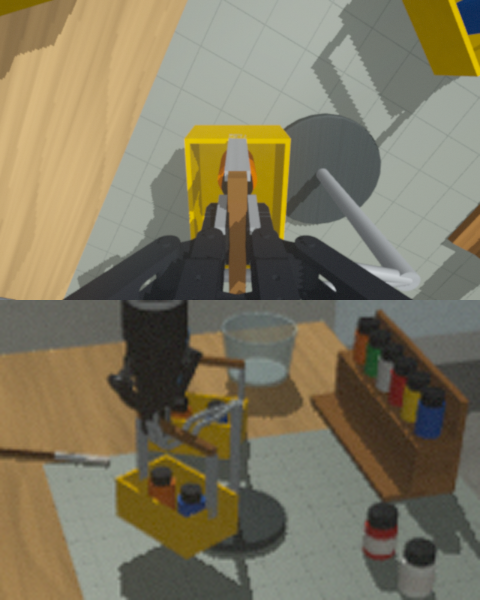

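The bar has touched the trough at its expected height of 173.7 mm, and in the side view the handle sits over the hook at (195,435) in the composite. I'll release and check.

Run:
```python
from bench import *
from h import *
np.set_printoptions(precision=1,suppress=True)
ungrasp(); wait(.4); s=observe(); p=s["tool_pos"]; print(s["finger_gap"],s["wrist_force"])
move_l([p[0],p[1],340],vel=100); 
ya=TH; ex=np.array([np.cos(ya),np.sin(ya)]); u=np.array([-np.sin(ya),np.cos(ya)])
wait(.3)
c=camera_params("wrist"); im,d=snapshot("wrist"); X=cloud(d,c); i2,d2=snapshot("side")
Q=X[...,:2]-post; s_=Q@u; r=Q@ex
hsv=cv2.cvtColor(im,cv2.COLOR_BGR2HSV).astype(int)
k=(abs(s_)<85)&(r>-130)&(r<-70)&(X[...,2]>170)&(X[...,2]<190)&(hsv[...,0]<20)&(hsv[...,1]>80)
print("bar",k.sum(),"s",np.percentile(s_[k],[1,99]),"r",np.median(r[k]),"z",np.percentile(X[k][:,2],[5,50,95]),observe()["t"])
cv2.imwrite("pics/hung.png",np.vstack([cv2.resize(im,None,fx=.75,fy=.75),cv2.resize(i2[90:210,240:432],(480,300),interpolation=cv2.INTER_CUBIC)]))
for y in(.248,.248-np.pi):
  for P in((511,-80,230),(511,-80,179)): print(y,ik(P,[np.pi,0,y]))
```

```text
85.18780168305807 [-0.5 -0.5  0.5]
bar 2014 s [-62.   65.1] r -100.2335658988982 z [177.5 178.5 179.5] 16.3167
0.248 [-0.7  0.4  0.9  2.  -0.3  1.  -0.9]
0.248 [-0.6  0.4  0.9  2.  -0.4  0.9 -0.8]
-2.893592653589793 [-0.4  0.3  0.5  1.9 -0.2  1.   2. ]
-2.893592653589793 [-0.3  0.3  0.5  2.  -0.2  0.9  2.1]
```

View pics/hung.png

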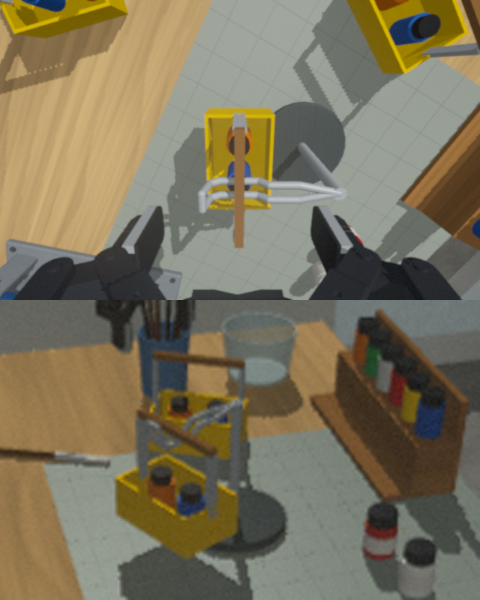

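The caddy hangs in the trough: bar 100 mm from the post, 1.5 mm off-centre, level, with the hook crossing it near (238,185) in the wrist view. Now the latch.

```bash
cat >> h.py <<'E'
JY=np.radians(14.3); jx=np.array([np.cos(JY),np.sin(JY),0]); jy=np.array([-np.sin(JY),np.cos(JY),0])
from scipy.spatial.transform import Rotation as Ro
def tabpose(phi,pull,yaw):
    "TCP pose holding the tab, arm raised by phi, latch drawn by pull (mm)"
    g0=np.array([511.1,-80.3,125.]); hinge=g0-240*jx-45*np.array([0,0,1.])
    A=Ro.from_rotvec(-phi*jy); R=A*Ro.from_euler("xyz",[np.pi,0,yaw])
    g=hinge+A.apply(g0-hinge)+pull*jy
    return g-54*R.apply([0,0,1]),R.as_euler("xyz")
E
python3 - <<'E'
from bench import *
from h import *
np.set_printoptions(precision=2,suppress=True)
for yaw in(JY,JY-np.pi): print(yaw,[ik(*tabpose(f,12,yaw)) for f in(0,.2,.36)])
yaw=JY
q=observe()["tool_pos"]; move_l([480,60,340],vel=200)
p,o=tabpose(0,0,yaw); move_to(p+[0,0,70],o)
c=camera_params("wrist"); im,d=snapshot("wrist"); X=cloud(d,c); hsv=cv2.cvtColor(im,cv2.COLOR_BGR2HSV)
k=((hsv[...,0]<8)|(hsv[...,0]>172))&(hsv[...,1]>140)&(X[...,2]>135)&(X[...,2]<148)&(np.linalg.norm(X[...,:2]-[511,-80],axis=-1)<30)
print("tab",k.sum(),X[k].mean(0) if k.any() else None, cv2.minAreaRect(X[k][:,:2].astype(np.float32)) if k.any() else None,observe()["t"])
print("hit",move_l(p,o,vel=60,max_force=6)); s=observe(); print(s["tool_pos"],p,s["wrist_force"])
E
```

```text
0.24958208303518914 [array([-0.66,  0.43,  0.88,  2.01, -0.42,  0.9 , -0.87]), array([-0.73,  0.18,  0.93,  2.12, -0.33,  0.75, -0.92]), array([-0.75, -0.07,  0.9 ,  2.22, -0.14,  0.64, -1.07])]
-2.892010570554604 [array([-0.35,  0.33,  0.48,  2.  , -0.2 ,  0.86,  2.06]), array([-0.49,  0.14,  0.65,  2.12, -0.24,  0.74,  2.13]), array([-0.85, -0.08,  0.99,  2.22, -0.12,  0.64,  2.05])]
tab 831 [514.01 -81.05 141.11] ((512.53662109375, -81.34164428710938), (26.9344482421875, 10.629037857055664), 13.869380950927734) 18.7
hit False
[511.39 -80.37 179.37] [511.1 -80.3 179. ] [-0.3  -0.16  0.15]
```

Run:
```python
from bench import *
from h import *
np.set_printoptions(precision=2,suppress=True)
clamp(); s=observe(); print("gap",s["finger_gap"],s["grip_force"],s["wrist_force"],s["tool_pos"])
p,o=tabpose(0,13,JY); move_l(p,o,vel=25); wait(.3)
s=observe(); print("pull",s["finger_gap"],s["grip_force"],s["wrist_force"]@jy,s["wrist_force"],s["tool_pos"]-p)
p,o=tabpose(.04,13,JY); print("lift hit",move_l(p,o,vel=25,max_force=20)); s=observe(); print(s["wrist_force"],s["tool_pos"]-p,s["t"])
```

```text
gap 11.056170901393168 58.82936418056488 [ 0.75 -3.63 -1.79] [511.41 -81.54 179.17]
pull 11.040671699286962 58.67377460002899 -8.154556623146288 [ 1.94 -7.92 -4.02] [ 0.49 -2.27  0.25]
lift hit False
[ 2.43 -6.55 -2.76] [ 0.45 -2.4   0.42] 22.2167
```

Run:
```python
from bench import *
from h import *
np.set_printoptions(precision=2,suppress=True)
for f in np.arange(.09,.35,.05):
    p,o=tabpose(f,13,JY); h=move_l(p,o,vel=50,max_force=25); 
    if h: print("HIT",f); break
wait(.8); s=observe(); print(s["t"],f,s["wrist_force"],s["tool_pos"]-p,s["finger_gap"],s["grip_force"])
for n in("side","top"):
    i,d=snapshot(n); cv2.imwrite(f"pics/end_{n}.png",i); X=cloud(d,camera_params(n))
    hsv=cv2.cvtColor(i,cv2.COLOR_BGR2HSV).astype(int)
    Q=X-[511.1,-80.3,0]; r=Q@jx; y=Q@jy
    k=(hsv[...,0]>100)&(hsv[...,0]<122)&(hsv[...,1]>130)&(abs(y+40)<16)&(X[...,2]>60)&(r<-50)&(r>-220)
    if k.sum()>20: print(n,k.sum(),"slope",np.polyfit(r[k],X[k][:,2],1))
```

```text
25.4667 0.3400000000000001 [ 3.67 -6.69 -3.09] [ 0.32 -2.16  0.32] 11.225063861903 58.71135592460632
side 258 slope [  0.35 174.44]
```

View pics/end_side.png

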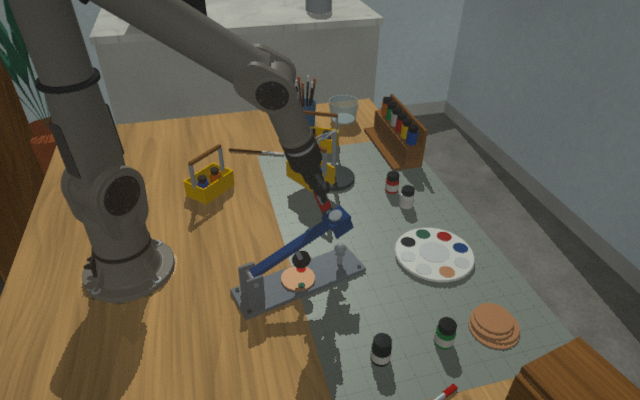

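The arm is up: the coupler is at (340,222), clear of the ball at (340,250), and the slope of 0.35 means about 80 mm of lift. The caddy still hangs at (310,172) and the jars are where they were.

```bash
python3 -c "
from bench import *
print(finish_job())"
```

```text
the job is handed in; nothing more can be done
None
```

I handed the job in at about 26 s of the 58 s allowed; no verdict came back. The caddy hangs level in the hook's trough, the latch was drawn about 12 mm, the coupler is held about 80 mm above its seat by the red tab, and the jars were not touched.

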